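Dose two blue mixing marbles into a paint jar from a tipping carousel

ROBOT

A 6-joint arm with a two-finger parallel gripper is mounted at the origin on the work surface. World frame = base frame: x ahead of the robot, y to its left, z up, the work surface at z = 0. Lengths are in m, angles in rad, forces in N, time in s.
With the tool pointing down it reaches from about 0.225 to 0.875 m from the base axis. Payload 3.4 kg.
Tool frame: the origin (TCP) lies between the finger pads; the fingertips stand 14 mm ahead of it and the grasp point (between the pads) lies 5 mm behind it; z points along the fingers, y is the direction in which the jaws open and shut (so a half turn about z gives the same grasp; the last joint's range is limited). The gripper opens to 85 mm and grips with 20 to 120 N. Pads are 22 mm wide; open, the fingers measure 114 mm over their backs; the gripper's body (76 mm by 85 mm) begins 54 mm behind the grasp point. The pads swing forward as they close: fully open they stand 13 mm farther back than shut.
Start: joints at [-1.471, 0.276, 1.505, -0, 1.361, -0.121], TCP at [0.126, -0.561, 0.207] pointing down, gripper open.
Joint ranges: [-2.89, 2.89], [-0.75, 2.08], [0.22, 2.7], [-1.18, 4.32], [0.11, 2.71], [-2.7, 2.7]. Speed limits (rad/s): [2.57, 2.57, 3.14, 3.14, 3.14, 3.14].

INTERFACE

Orientations are given as a unit quaternion [w, x, y, z].
In Python, from rig import manip, get_image, job gives the robot as it stands. The module is installed in compiled form; this text tells all that it offers.
- The arm moves only by the tool step_arm, never from a script. Its argument "moves" is one flat list of numbers, 5 for each row, row after row: the shift along the tool's x, y, z as a fraction of full scale, then the turn about the tool's z as a fraction of full scale, then the gripper's target within -1 to 1 (shut at 1, half-way at 0, fully open at -1). In form: [dx, dy, dz, twist, hand, dx, dy, dz, twist, hand, ...]. A call has 1 to 5 rows; each row is the pose to reach, as a shift and turn from the pose commanded when the call began, along the tool's axes at that moment, turning the shorter way round; what a row does not reach only later rows make up. Full scale, the value 1, is 500 mm for a shift and pi rad for a turn. A row lasts 1/10 s, in which the tool goes at most 50 mm and 8.59 degrees, less where a joint would pass 70% of its speed; a pose out of reach is approached as far as the arm can. A call with a number of a shift or a turn outside -1 to 1 is refused whole. A call with a gripper value outside its range is refused whole. The fingers move at their own pace and stop on an object; "force" is the grip in N (left out, the last holds). Time passes only in rows, so rows that repeat a pose let the fingers close. It gives the time, the measured TCP pose, the force and the opening at its end, in the units of the state.
- manip.get_state(): the state, without advancing time (a new reading comes with each control period).
- get_image(name): name is "side" or "top"; returns a dict with "frame" (400x640x3 uint8, blue, green, red), "fx", "fy", "cx", "cy" (pixels), "rvec" (rotation vector, rad) and "tvec" (3), from world to camera coordinates, as OpenCV has them. Camera axes: x right, y down, z forward; pixel columns grow to the right and rows downward; lengths in m; the calibration is good to about 2 mm. A picture is of the moment at which its call begins. There is no depth.
- job.sign_off(): hands the job in, once; it reports no verdict.
The state is a dict: "clock": time; "qpos": joint angles; "qd": joint speeds; "effort": joint torques, N m; "position": TCP position; "ee_rot": TCP orientation; "contact_force": force on the tool from outside, world axes, zero at the start; "moment": the same for the moment, N m; "width": finger opening in m.
Only numpy, scipy, OpenCV 4.12 (cv2) and the standard library are available. Lean on these libraries where they do the work, as an engineer would, in place of code of your own. Each camera call takes 0.05 s, during which the arm holds its last target. There are 200 camera calls.

TASK

Load the empty glass jar with the two blue mixing marbles: with the bowl level, turn the drum until the blue marbles' compartment faces the spout, then tip the bowl and keep it tipped until both blue marbles have rolled into the jar. Ease the bowl gently back to level on its post and let go, leaving the other marbles in the bowl. Do not touch any marble, and leave the jar where it stands and the tape, paint tube and brush alone.

Things in the scene. Friction and masses are not known exactly. Their poses are not given: they have to be found in the camera images.
- bowl_center (a point): Centre of the dispenser's open white bowl, on the drum's axis at the level of the drum floor, 142 mm above the table when level. Its x axis points along the spout, z up the drum axis; it tips with the bowl. The bowl is 160 mm across inside; its wall rises 30 mm above the floor. The stand is fixed; its two uprights stand 92 mm left and right, 40 mm towards the spout, 165 mm high
- drum (a joint): Turn of the grey five-compartment drum in the bowl, in rad, counter-clockwise from above positive, endless; it stays where left (friction 0.08 N m). Compartments are centred at 0, 72, 144, 216 and 288 degrees from the spout direction plus this value; the dividers (4 mm thick, 26 mm high, out to 77 mm from the axis) stand half-way between them. Hub 30 mm wide. Starts within 0.13 of 0
- peg (a point): Centre of the top of one of five black upright finger pegs, 10 mm in diameter, one on each divider, 52 mm from the drum axis; this one stands on the divider at 36 degrees plus the drum's value. Their tops are 55 mm above the drum floor and 29 mm above the dividers. Push any peg sideways round the axis to turn the drum
- tip (a joint): How far the bowl is tipped towards its spout, in rad: 0 is level, resting on a rubber-tipped post, 0.75 is the forward stop. Its weight carries it back to level when not held (0.2 to 0.5 N m; let go, it drops back at 2 to 3 rad/s, which is too hard). Marbles start to roll out of the spout at about 0.3; tip to 0.5 or more to be sure
- tip_axis (a point): Middle of the level axis about which the bowl tips: 150 mm above the table, 8 mm above the drum floor, 40 mm from the drum axis towards the spout. Its x axis points along the spout
- push_bar (a point): Middle of the level bar of the steel bow behind the bowl, opposite the spout: it has an 80 mm long black grip, 15 mm thick, across the spout direction, 225 mm above the table when level (bow 100 mm wide). It lies 130 mm back and 75 mm up from the tipping axis, so pushed towards the spout from behind (some 5 N) it goes forward and up round that axis; eased back, it lets the bowl down
- spout_gap (a point): Middle of the only gap in the bowl wall, where the spout begins, 80 mm from the drum axis at floor level. The gap spans 17 degrees either side. The drum has no outer wall of its own, so the compartment at the gap, and only that, empties when the bowl is tipped; a divider must not stand in the gap
- spout_end (a point): Middle of the outer edge of the spout's floor, 128 mm from the drum axis; the spout is a white open channel, 46 mm wide inside, which rises 12 degrees outwards while the bowl is level
- jar_floor (a point): Centre of the inner floor of the loose, open, empty clear-glass jar, 90 mm outer diameter, 84 mm mouth, 75 mm high, floor 5 mm above the table; it already stands on the table in the right place for the spout, about 132 mm from the drum axis
- blue_1: Centre of a 20 mm mixing marble, deep blue glass, one of the two wanted, loose on the drum floor; the two of a colour share a compartment
- blue_2: Centre of a 20 mm mixing marble, deep blue glass, one of the two wanted, loose on the drum floor; the two of a colour share a compartment
- steel_1: Centre of a 20 mm mixing marble, bare steel (33 g), loose on the drum floor; the two of a colour share a compartment
- steel_2: Centre of a 20 mm mixing marble, bare steel (33 g), loose on the drum floor; the two of a colour share a compartment
- amber_1: Centre of a 20 mm mixing marble, orange-amber glass, loose on the drum floor; the two of a colour share a compartment
- amber_2: Centre of a 20 mm mixing marble, orange-amber glass, loose on the drum floor; the two of a colour share a compartment
- green_1: Centre of a 20 mm mixing marble, green glass, loose on the drum floor; the two of a colour share a compartment
- green_2: Centre of a 20 mm mixing marble, green glass, loose on the drum floor; the two of a colour share a compartment
- white_1: Centre of a 20 mm mixing marble, white glass, loose on the drum floor; the two of a colour share a compartment
- white_2: Centre of a 20 mm mixing marble, white glass, loose on the drum floor; the two of a colour share a compartment
- tape_roll_mid (a point): Middle of a roll of cream masking tape, 96 mm diameter, 25 mm high, lying flat beside the dispenser; leave alone
- paint_tube_mid (a point): Middle of a yellow-banded aluminium paint tube about 120 mm long, 28 mm thick, lying beside the dispenser; leave alone
- brush_mid (a point): Middle of a flat paint brush with a wooden handle lying on the table on the robot's right; leave alone
Things that resemble listed ones, but are neither listed nor needed, are in the scene too. What is meant by the part that bears jar_floor is not orange or pink, and is the larger of those in its own colour.

How it is judged:
By the outcome, as a careful person would: the job done as asked, in the order asked, and still so for the second after the job is handed in, with the robot touching nothing.
It also fails if it takes over 72 s, if anything falls off the work surface, if the arm or the gripper's body presses on something with over 40 N, if the wrist force passes 120 N, or if a joint passes its speed limit or range.

## Working session

There is one attempt and no reset: what is moved stays moved. The work goes in short steps, Python scripts to look and compute and a tool call to move; the robot and the scene stay as the last step left them, time stands still between calls to the robot, and variables do not carry over. Pictures are saved under pics/ and viewed, about 8 in all and at most 12, crops included, and the job is handed in when it is done.

Besides the shell and the picture viewer there is one more tool, called after "Call:" in YAML: its name, and indented under it one key for each argument. step_arm: Moves the arm, as the interface text tells. Its arguments: {"type":"object","properties":{"moves":{"type":"array","items":{"type":"number","minimum":-1,"maximum":1}},"force":{"type":"number"}},"required":["moves"]}

```bash
mkdir -p pics; cat > h.py <<'E'
import numpy as np, cv2
from rig import manip, get_image, job
def proj(im,P):
    K=np.array([[im['fx'],0,im['cx']],[0,im['fy'],im['cy']],[0,0,1]])
    return cv2.projectPoints(np.array(P,float).reshape(-1,3),np.array(im['rvec'],float),np.array(im['tvec'],float),K,None)[0].reshape(-1,2)
def ray(im,u,v,z):
    R=cv2.Rodrigues(np.array(im['rvec'],float))[0];t=np.array(im['tvec'],float).ravel()
    c=-R.T@t;d=R.T@np.array([(u-im['cx'])/im['fx'],(v-im['cy'])/im['fy'],1])
    return c+d*(z-c[2])/d[2]
E
python3 - <<'E'
from h import *
for n in('top','side'):
    im=get_image(n);cv2.imwrite(f'pics/{n}0.png',im['frame'])
    R=cv2.Rodrigues(np.array(im['rvec'],float))[0];print(n,im['fx'],im['cx'],im['cy'],-R.T@np.array(im['tvec']).ravel(),R)
print(manip.get_state())
E
```

```text
top 381.01634053847886 321.3766404247268 199.41124362738634 [ 0.3650534  -0.08587319  1.30754257] [[ 5.85909544e-03 -9.99982558e-01 -7.45022508e-04]
 [-9.81473093e-01 -5.60795717e-03 -1.91517934e-01]
 [ 1.91510416e-01  1.85334140e-03 -9.81488831e-01]]
side 447.292466997955 324.0523621287996 195.04612169331693 [ 0.46112323 -0.879306    0.97856524] [[ 0.98697303 -0.15979228  0.01872581]
 [-0.10065186 -0.70406579 -0.70296555]
 [ 0.12551267  0.69192325 -0.71097734]]
{'clock': 0.1, 'qpos': array([-1.47103241e+00,  2.76480655e-01,  1.50599845e+00,  3.29382770e-05,
        1.36071211e+00, -1.20996684e-01]), 'qd': array([ 0.00128184, -0.00110723, -0.00260302,  0.00217147, -0.00058987,
        0.00042174]), 'effort': array([ 9.38906851e-04, -4.17700624e+01, -2.46405083e+01, -1.64099533e-04,
        5.71877565e-03,  2.63351325e-05]), 'position': array([ 0.12586625, -0.56052911,  0.20575861]), 'ee_rot': array([-7.99066808e-04,  9.93914340e-01,  1.10152832e-01,  2.45887142e-05]), 'contact_force': array([-0.2751392 , -0.33615957,  0.38841623]), 'moment': array([-0.02963532,  0.02778898, -0.01831559]), 'width': 0.08543094276692716}
```

View pics/top0.png

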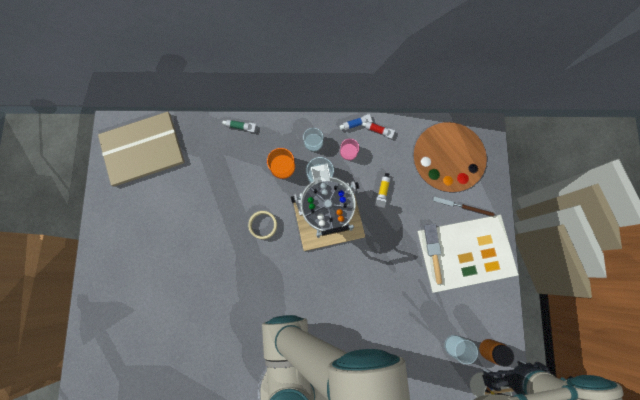

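View pics/side0.png

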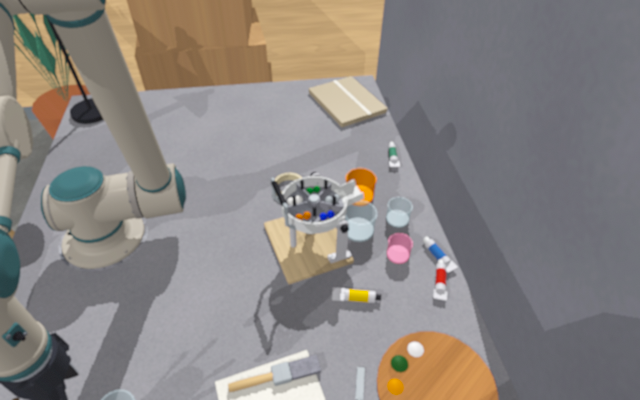

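Top view: the dispenser is at about (328,205), with the spout pointing up the image (+x) into the clear jar at (320,172). The blue marbles are at (342,197), right of the spout. The push bar is near (333,231). Next I'll zoom in.

```bash
python3 - <<'E'
from h import *
a=cv2.imread('pics/top0.png')[150:250,275:385];b=cv2.imread('pics/side0.png')[160:280,255:395]
cv2.imwrite('pics/c0.png',cv2.resize(a,None,fx=6,fy=6,interpolation=cv2.INTER_CUBIC)[:600,:660])
im=get_image('top');f=im['frame'].astype(int);B,G,Rr=f[...,0],f[...,1],f[...,2]
m={'blue':(B>Rr+50)&(B>G+50),'green':(G>Rr+25)&(G>B+15),'amber':(Rr>B+90)}
for k,q in m.items():
    q=q.copy();w=np.zeros_like(q);w[175:232,295:362]=1;v,u=np.nonzero(q&w);
    print(k,len(u),u.mean(),v.mean(),ray(im,u.mean(),v.mean(),.152))
E
```

```text
blue 67 341.4029850746269 196.3134328358209 [ 0.60064739 -0.14561001  0.152     ]
green 63 310.63492063492066 202.63492063492063 [ 0.58020395 -0.05061328  0.152     ]
amber 52 339.5 214.67307692307693 [ 0.54316992 -0.13953431  0.152     ]
```

View pics/c0.png

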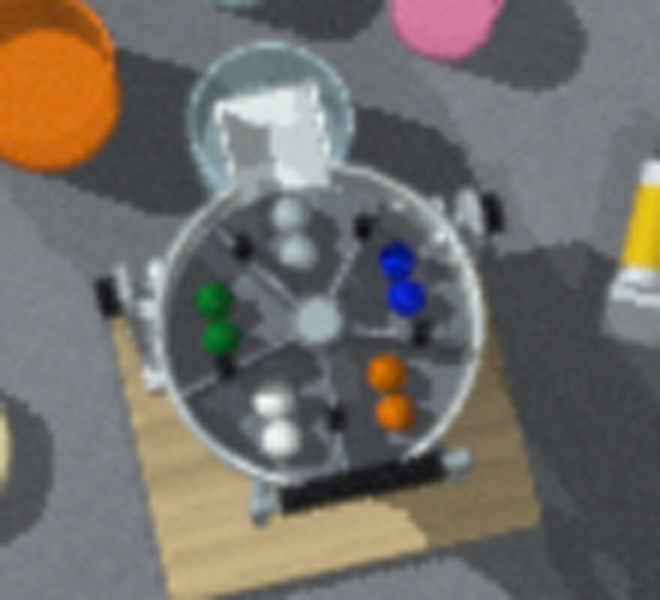

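```bash
python3 - <<'E'
from h import *
from scipy.optimize import least_squares
im=get_image('top');g=lambda x,y,z:ray(im,275+x/6,150+y/6,z)[:2]
P=np.array([g(*p,.192) for p in[(243,246),(365,228),(420,335),(337,418),(226,367)]])
s=least_squares(lambda q:np.hypot(*(P-q[:2]).T)-.052,P.mean(0)); c=s.x
b=[g(282,497,.225),g(443,468,.225)]
d=b[1]-b[0];yb=np.degrees(np.arctan2(d[0],-d[1]));bm=(b[0]+b[1])/2
rim=g(322,325,.172)
print('center pegs',c,s.fun,'rim',rim,'bar',bm,yb,'dir c-bar',np.degrees(np.arctan2(*(c-bm)[::-1])),np.hypot(*(c-bm)))
e=[g(224,105,.155),g(318,85,.155)];print('spout end yaw',np.degrees(np.arctan2(*((e[0]+e[1])/2-c)[::-1])))
print('jar',g(271,118,.075))
a=np.degrees(np.arctan2(*(P-c).T[::-1]));print('peg ang',a)
E
```

```text
center pegs [ 0.57237968 -0.10308169] [-0.00038433 -0.00064866 -0.00022918 -0.00060698 -0.00042319] rim [ 0.57207331 -0.10589671] bar [ 0.4865054  -0.12440783] 10.558783094471643 dir c-bar 13.946765940480589 0.08848274187548448
spout end yaw 10.789029107255299
jar [ 0.70695431 -0.07890193]
peg ang [  45.90763121  -27.68314481  -99.68673578 -168.84229743  119.40204053]
```

Call:
step_arm:
  moves: [0,0,-0.1,0,1,0,0,-0.2,0,1,0.1,-0.06,-0.2,-0.03,1,0.2,-0.12,-0.2,-0.06,1,0.25,-0.15,-0.2,-0.085,1]

```text
clock: 0.7
position: [0.2325, -0.4592, 0.3068]
ee_rot: [0.0, 0.97, 0.243, 0.0]
contact_force: [0.7, -0.6, -0.4]
width: 0.0121
```

```bash
cat >> h.py <<'E'
from scipy.spatial.transform import Rotation as Ro
def to(*pts,yaw=None):
    s=manip.get_state();q=s['ee_rot'];R=Ro.from_quat([q[1],q[2],q[3],q[0]]).as_matrix()
    y=np.degrees(np.arctan2(R[1,0],R[0,0]));print('t',s['clock'],'pos',s['position'].round(4),'yaw',round(y,2),'F',s['contact_force'].round(1),'w',s['width'],'q',s['qpos'].round(2),'tilt',R[:,2].round(3))
    for p in pts: print(p,(R.T@(np.array(p)-s['position'])/.5).round(3))
    if yaw is not None: print('twist',-(yaw-y)/180)
E
python3 -c "
from h import *
to((.535,-.165,.31),yaw=28)"
```

```text
t 0.7 pos [ 0.2325 -0.4592  0.3068] yaw 28.09 F [ 0.7 -0.6 -0.4] w 0.012063059287891696 q [-1.24  0.14  1.44  0.    1.56 -0.16] tilt [ 0.001 -0.    -1.   ]
(0.535, -0.165, 0.31) [ 0.811 -0.234 -0.006]
twist 0.00048212396719215573
```

Call:
step_arm:
  moves: [0.1,-0.029,0,0,1,0.2,-0.058,0,0,1,0.3,-0.087,0,0,1,0.4,-0.115,0,0,1,0.5,-0.144,0,0,1]

```text
clock: 1.2
position: [0.4123, -0.2851, 0.3065]
ee_rot: [0.0, 0.97, 0.241, 0.0]
contact_force: [1.1, -1.2, 0.2]
width: -0.0001
```

Call:
step_arm:
  moves: [0.1,-0.029,0,0,1,0.2,-0.058,0,0,1,0.27,-0.078,0,0,1,0.311,-0.09,0,0,1,0.311,-0.09,0,0,1]

```text
clock: 1.7
position: [0.5293, -0.1718, 0.3058]
ee_rot: [-0.001, 0.97, 0.244, 0.0]
contact_force: [-0.8, -0.3, 1.0]
width: 0.0001
```

```bash
python3 -c "
from h import *
to((.535,-.165,.195),(.538,-.163,.195),(.5515,-.163,.195),yaw=28)
c=np.array([.573,-.104])
for a in np.radians(np.linspace(-98,-25,6)): 
  to((*(c+.052*np.array([np.cos(a),np.sin(a)])-(.0141,.0075)),.195))
"
```

```text
t 1.7 pos [ 0.5293 -0.1718  0.3058] yaw 28.19 F [-0.8 -0.3  1. ] w 7.564209466957951e-05 q [-0.44  0.21  1.36  0.    1.58  0.64] tilt [-0.     0.001 -1.   ]
(0.535, -0.165, 0.195) [ 0.016 -0.006  0.222]
(0.538, -0.163, 0.195) [ 0.024 -0.007  0.222]
(0.5515, -0.163, 0.195) [0.047 0.006 0.222]
twist 0.0010708282367058195
t 1.7 pos [ 0.5293 -0.1718  0.3058] yaw 28.19 F [-0.8 -0.3  1. ] w 7.564209466957951e-05 q [-0.44  0.21  1.36  0.    1.58  0.64] tilt [-0.     0.001 -1.   ]
(np.float64(0.5516629987500765), np.float64(-0.16299393957456165), 0.195) [0.048 0.006 0.222]
t 1.7 pos [ 0.5293 -0.1718  0.3058] yaw 28.19 F [-0.8 -0.3  1. ] w 7.564209466957951e-05 q [-0.44  0.21  1.36  0.    1.58  0.64] tilt [-0.     0.001 -1.   ]
(np.float64(0.564876731825629), np.float64(-0.1631553838112206), 0.195) [0.071 0.019 0.222]
t 1.7 pos [ 0.5293 -0.1718  0.3058] yaw 28.19 F [-0.8 -0.3  1. ] w 7.564209466957951e-05 q [-0.44  0.21  1.36  0.    1.58  0.64] tilt [-0.     0.001 -1.   ]
(np.float64(0.5777044776442688), np.float64(-0.15998083766320664), 0.195) [0.096 0.025 0.222]
t 1.7 pos [ 0.5293 -0.1718  0.3058] yaw 28.19 F [-0.8 -0.3  1. ] w 7.564209466957951e-05 q [-0.44  0.21  1.36  0.    1.58  0.64] tilt [-0.     0.001 -1.   ]
(np.float64(0.5893177990993351), np.float64(-0.153675318587445), 0.195) [0.123 0.025 0.222]
t 1.7 pos [ 0.5293 -0.1718  0.3058] yaw 28.19 F [-0.8 -0.3  1. ] w 7.564209466957951e-05 q [-0.44  0.21  1.36  0.    1.58  0.64] tilt [-0.     0.001 -1.   ]
(np.float64(0.598966688624341), np.float64(-0.14464604746693188), 0.195) [0.148 0.018 0.222]
t 1.7 pos [ 0.5293 -0.1718  0.3058] yaw 28.19 F [-0.8 -0.3  1. ] w 7.564209466957951e-05 q [-0.44  0.21  1.36  0.    1.58  0.64] tilt [-0.     0.001 -1.   ]
(np.float64(0.6060280049259057), np.float64(-0.13347614961051638), 0.195) [0.171 0.005 0.222]
```

Call:
step_arm:
  moves: [0.008,-0.003,0.06,0,1,0.014,-0.006,0.12,0,1,0.014,-0.006,0.17,0,1,0.014,-0.006,0.2,0,1,0.014,-0.006,0.22,0,1]

```text
clock: 2.2
position: [0.5308, -0.1688, 0.195]
ee_rot: [-0.001, 0.971, 0.241, -0.001]
contact_force: [0.1, 0.3, 1.3]
width: -0.0004
```

```bash
cat >> h.py <<'E'
def crop(n,name,box,k=6):
    im=get_image(n);x0,x1,y0,y1=box
    cv2.imwrite(f'pics/{name}.png',cv2.resize(im['frame'][y0:y1,x0:x1],None,fx=k,fy=k,interpolation=cv2.INTER_CUBIC));return im
E
python3 -c "
from h import *
crop('side','s1',(255,385,150,245))
to((.535,-.165,.195),(.5515,-.163,.195),yaw=28)"
```

```text
t 2.25 pos [ 0.5304 -0.1685  0.194 ] yaw 27.9 F [-1.   0.1 -1.3] w -0.00013778923192035966 q [-0.43  0.26  1.56 -0.    1.33  0.65] tilt [-0.004  0.001 -1.   ]
(0.535, -0.165, 0.195) [ 0.011 -0.002 -0.002]
(0.5515, -0.163, 0.195) [ 0.042  0.01  -0.002]
twist -0.000575147249646789
```

View pics/s1.png

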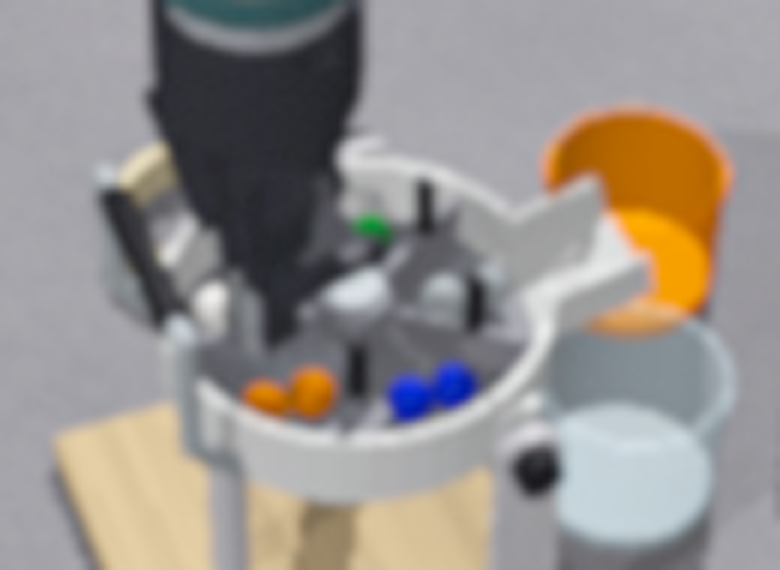

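Side crop: the closed fingertips are at (285,340), behind the target peg at (358,370) and above the amber marbles. Now I push the peg round its arc.

Call:
step_arm:
  moves: [0.02,0.004,0,0,1,0.035,0.009,0,0,1,0.048,0.014,0,0,1,0.06,0.02,0,0,1,0.072,0.025,0,0,1]

```text
clock: 2.75
position: [0.571, -0.1624, 0.1969]
ee_rot: [0.0, 0.97, 0.242, 0.0]
contact_force: [-0.0, 0.7, -0.0]
width: 0.0002
```

Call:
step_arm:
  moves: [0.014,0.003,0,0,1,0.027,0.004,0,0,1,0.04,0.004,0,0,1,0.052,0.002,0,0,1,0.052,0.002,0,0,1]

```text
clock: 3.25
position: [0.594, -0.1505, 0.1964]
ee_rot: [-0.0, 0.97, 0.242, 0.0]
contact_force: [-0.2, 0.4, -0.0]
width: 0.0002
```

```bash
python3 -c "
from h import *
crop('side','s2',(255,385,150,245))
to((.599,-.1447,.195),(.606,-.1335,.195),yaw=28)"
```

```text
t 3.3 pos [ 0.5935 -0.1507  0.1964] yaw 27.99 F [-0.6  0.1 -0.6] w 0.000431438118256386 q [-0.36  0.34  1.44 -0.    1.37  0.72] tilt [-0. -0. -1.]
(0.599, -0.1447, 0.195) [ 0.015 -0.006  0.003]
(0.606, -0.1335, 0.195) [ 0.038 -0.019  0.003]
twist -5.272693662836916e-05
```

View pics/s2.png

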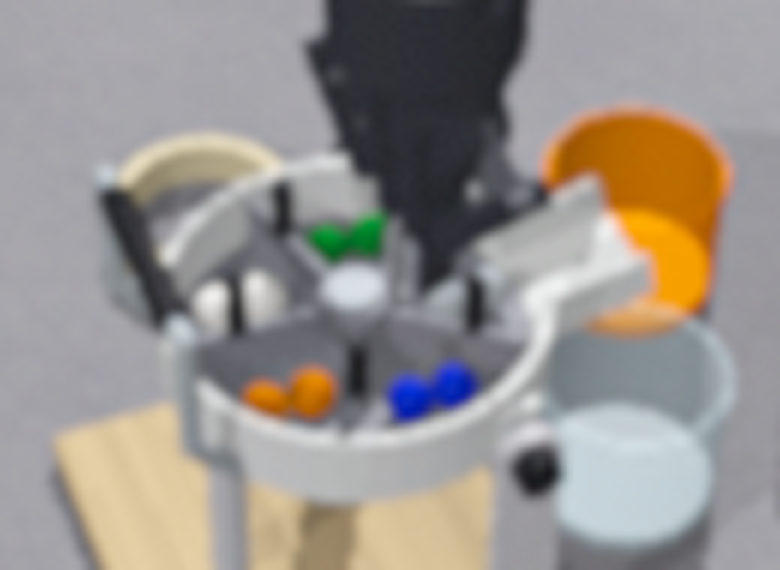

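```bash
python3 -c "
from h import *
im=get_image('side');s=manip.get_state();p=s['position']
Q=[p-[0,0,.014],(.573,-.104,.142),(.5656,-.1555,.197),(.4865,-.1244,.225),(.7067,-.079,.005)]
print((proj(im,Q)-[255,150])*6)
im=get_image('top');print((proj(im,Q)-[275,150])*6)
im=crop('top','t2',(275,385,150,250))
"
```

```text
[[412.18884262 353.13369315]
 [346.04372717 342.80167495]
 [346.12096766 343.76993185]
 [136.92593371 259.33396857]
 [616.66237636 472.48379203]]
[[412.15766087 280.23421384]
 [317.29606386 333.60480038]
 [423.39323505 329.3897248 ]
 [362.57947956 482.49396551]
 [271.62389953 150.34877293]]
```

View pics/t2.png

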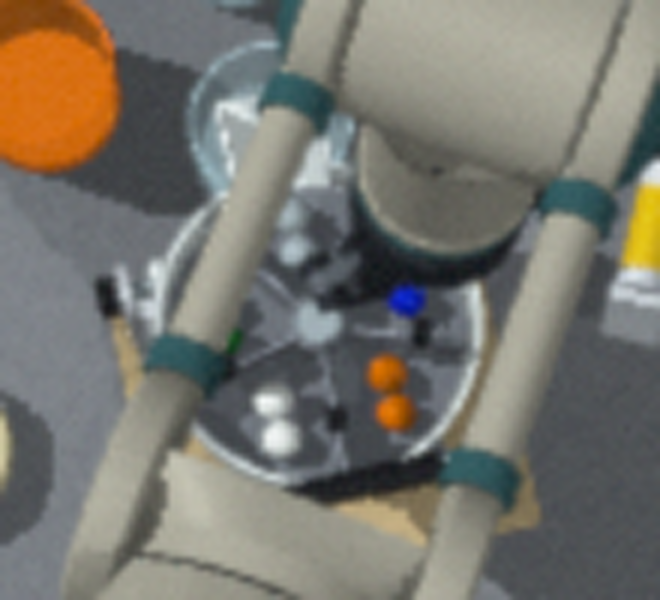

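```bash
python3 -c "
from h import *
S=get_image('side');T=get_image('top');p=manip.get_state()['position']
def M(im): 
  K=np.array([[im['fx'],0,im['cx']],[0,im['fy'],im['cy']],[0,0,1]]);return K@np.c_[cv2.Rodrigues(np.array(im['rvec'],float))[0],np.array(im['tvec']).ravel()]
def tri(a,b):
  X=cv2.triangulatePoints(M(S),M(T),np.array([255,150.])+np.array(a)/6,np.array([275,150.])+np.array(b)/6);X=(X[:3]/X[3]).ravel();return X
print('tip?',tri((425,285),(345,280)))
for z in(.18,.22,.25,.3,.35,.4): print(z,(proj(S,[*p[:2],z])-[255,150])*6,(proj(T,[*p[:2],z])-[275,150])*6)
a=S['frame'][120:215,280:375];b=T['frame'][165:215,315:375]
o=np.zeros((600,800,3),np.uint8);o[:,:400]=cv2.resize(a,(400,400)).repeat(1,0)[:1] if 0 else 0
o[:475,:475]=cv2.resize(a,None,fx=5,fy=5,interpolation=2);o[:250,490:790]=cv2.resize(b,None,fx=5,fy=5,interpolation=2)
cv2.imwrite('pics/m3.png',np.clip(o.astype(float)*2.2,0,255))
"
```

```text
tip? [ 0.59940861 -0.1170399   0.18494159]
0.18 [[411.82605558 357.68567968]] [[412.41478187 281.47333819]]
0.22 [[413.65627448 288.81852935]] [[417.09423928 265.17963168]]
0.25 [[415.09473033 234.69256926]] [[420.82678034 252.18305464]]
0.3 [[417.62813602 139.36603215]] [[427.52078919 228.87475071]]
0.35 [[420.34775775  37.03259098]] [[434.88291421 203.24008968]]
0.4 [[423.27491039 -73.1097863 ]] [[443.01843436 174.912494  ]][ WARN:0@2.438] global loadsave.cpp:1063 imwrite_ Unsupported depth image for selected encoder is fallbacked to CV_8U.
```

View pics/m3.png

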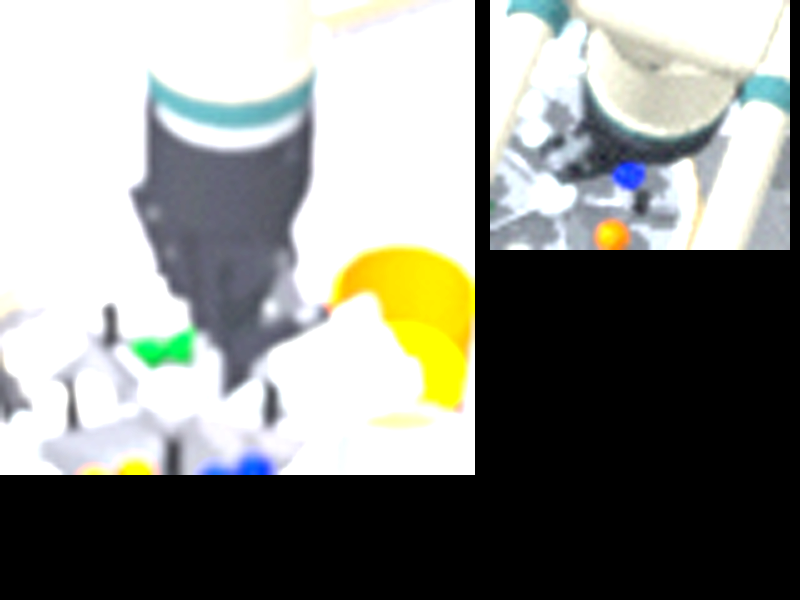

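The drum hasn't moved. Side view: the tip is at about (425,285) in the s2 crop, level with z≈0.22, so the shut fingertips are higher than I assumed and passed over the pegs. I'll go back and come down lower, guarded.

Call:
step_arm:
  moves: [-0.05,-0.002,0,0,1,-0.1,-0.015,0,0,1,-0.126,-0.027,0,0,1,-0.126,-0.027,0.02,0,1,-0.126,-0.027,0.04,0,1]

```text
clock: 4.05
position: [0.5322, -0.1688, 0.1763]
ee_rot: [0.0, 0.97, 0.241, 0.001]
contact_force: [-0.3, -0.5, -0.1]
width: -0.0003
```

```bash
python3 -c "
from h import *
im=crop('side','s4',(255,385,150,245))
to((.535,-.165,.195))
p=manip.get_state()['position']
for z in(.16,.18,.2,.22): print(z,(proj(im,[*p[:2],z])-[255,150])*6)
"
```

```text
t 4.1 pos [ 0.5311 -0.1681  0.174 ] yaw 27.95 F [-0.  -0.  -1.4] w 0.0003248168092147979 q [-0.43  0.27  1.6   0.    1.28  0.65] tilt [-0.002  0.001 -1.   ]
(0.535, -0.165, 0.195) [ 0.01  -0.002 -0.042]
0.16 [[265.84359986 437.93575845]]
0.18 [[264.80857058 404.85849565]]
0.2 [[263.74562523 370.88909653]]
0.22 [[262.65361897 335.99097459]]
```

View pics/s4.png

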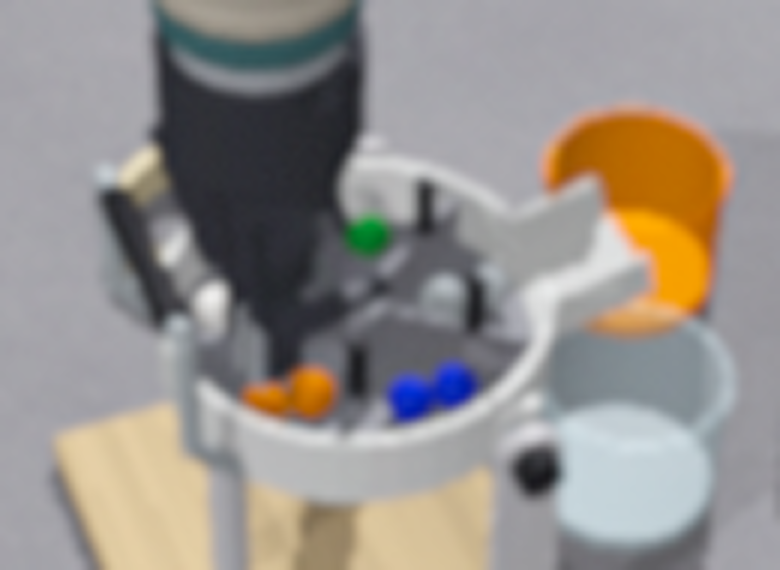

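```bash
python3 -c "
from h import *
T=get_image('top');S=get_image('side');p=manip.get_state()['position']
def teal(im,box):
  x0,x1,y0,y1=box;f=im['frame'][y0:y1,x0:x1].astype(int);m=(f[...,0]>f[...,2]+25)&(f[...,1]>f[...,2]+20)&(f[...,2]<60);v,u=np.nonzero(m);print('teal',len(u),u.min()+x0,u.max()+x0,v.min()+y0,v.max()+y0,u.mean()+x0,v.mean()+y0)
teal(S,(275,325,130,170));teal(T,(325,375,165,220))
for d in(.14,.16,.18,.2,.22): print(d,proj(S,p+[0,0,d]),proj(T,p+[0,0,d]))
a=T['frame'][150:250,275:385];o=cv2.resize(a,None,fx=6,fy=6,interpolation=2).astype(float)
o=255*(o/255)**.45
for q,c in((p+[0,0,.026],(0,0,255)),(np.r_[p[:2]+[.005,.035],.165],(0,255,255)),(p-[0,0,.014],(255,0,255))):
  x=(proj(T,q)[0]-[275,150])*6;print(x);cv2.circle(o,tuple(int(k) for k in x),5,c,1)
cv2.imwrite('pics/t5.png',o.astype(np.uint8))
"
```

```text
teal 78 282 313 154 161 298.1666666666667 158.01282051282053
teal 102 327 374 165 217 336.8529411764706 188.59803921568627
0.14 [[298.06428077 176.03401832]] [[353.21343129 209.67360525]]
0.16 [[297.85348737 169.19021996]] [[353.84136213 208.39803396]]
0.18 [[297.63634466 162.14027955]] [[354.4947976  207.07065285]]
0.2 [[297.41256138 154.87474084]] [[355.17532381 205.68823995]]
0.22 [[297.18182819 147.38356027]] [[355.88466114 204.24730047]]
[450.33227203 396.53301646]
[375.68767275 396.94930133]
[444.55230559 408.27437208]
```

View pics/t5.png

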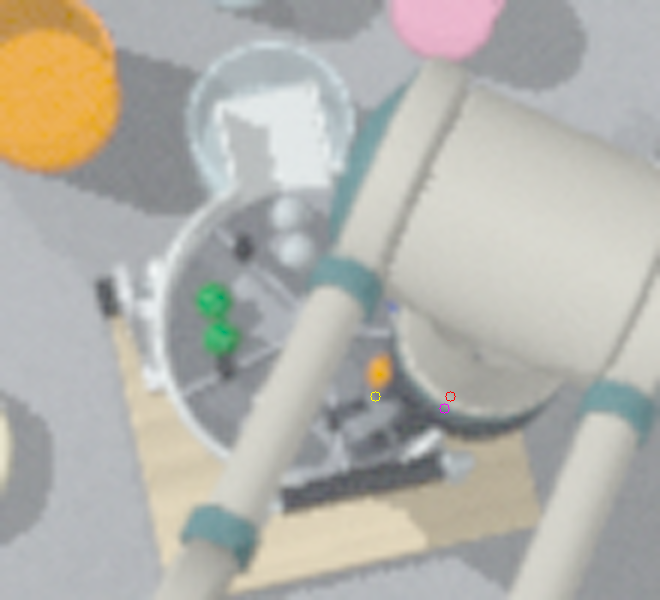

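Top view: the wrist disc is centred at about (480,345) in the crop, which matches the reported xy. So the tool's xy is right and the tip is simply about 26 mm above the reported TCP height. I'll lower it in small steps.

Call:
step_arm:
  moves: [0.004,0,0.01,0,1,0.004,0,0.02,0,1,0.004,0,0.02,0,1]

```text
clock: 4.5
position: [0.533, -0.1674, 0.1655]
ee_rot: [-0.0, 0.97, 0.242, -0.001]
contact_force: [-0.2, 0.5, -0.4]
width: 0.0
```

```bash
cat >> h.py <<'E'
def amb():
    S=get_image('side')['frame'];c=cv2.resize(S[205:225,290:315],None,fx=1,fy=1).astype(int)
    m=(c[...,2]>c[...,0]+90);v,u=np.nonzero(m);print('amber',len(u),(u.min()+290,u.max()+290,v.min()+205,v.max()+205) if len(u) else '')
    for r in S[200:222:2,294:312].sum(2): print(r)
E
python3 -c "
from h import *
f=cv2.imread('pics/side0.png')[205:225,290:315].astype(int);m=f[...,2]>f[...,0]+90;print('orig',m.sum(),np.nonzero(m)[0].min()+205)
amb();to((.5515,-.163,.155))"
```

```text
orig 75 212
amber 52 (np.int64(296), np.int64(310), np.int64(212), np.int64(218))
[156 130 135 138 127 122 119 122 125 121 116 132 164 207 239 250 241 241]
[152 164 166 144 132 129 125 124 128 128 137 161 200 219 204 185 170 164]
[252 295 268 194 143 132 130 138 145 144 148 146 151 150 147 140 140 144]
[313 330 307 261 198 146 130 139 144 148 146 144 141 145 148 156 176 189]
[348 356 353 360 340 264 184 142 141 146 146 151 175 210 246 286 320 323]
[343 354 360 385 383 314 208 140 132 140 151 215 299 349 361 358 352 339]
[328 337 344 372 376 310 205 135 121 125 165 258 346 390 401 394 364 317]
[307 324 345 372 377 319 216 145 143 176 226 264 318 340 331 306 339 308]
[375 341 340 371 382 353 306 264 244 237 268 297 308 297 279 257 296 289]
[571 566 534 468 395 344 300 278 294 305 298 286 269 274 286 294 302 309]
[541 592 618 625 617 610 587 536 486 452 419 386 354 336 340 380 409 383]
t 4.55 pos [ 0.5331 -0.1676  0.1659] yaw 27.97 F [-0.2 -0.7 -0.1] w 1.9490056693022118e-05 q [-0.43  0.28  1.61 -0.    1.26  0.65] tilt [-0.001  0.    -1.   ]
(0.5515, -0.163, 0.155) [0.037 0.009 0.022]
```

The finger now covers the amber marbles in the side view, so it is nearer the camera and the height reading is right: tip ≈0.189. I'll go down 8 mm more and then push.

Call:
step_arm:
  moves: [0.004,0,0.01,0,1,0.004,0,0.016,0,1,0.015,0.002,0.016,0,1,0.028,0.006,0.016,0,1,0.037,0.009,0.016,0,1]

```text
clock: 5.05
position: [0.5526, -0.163, 0.1587]
ee_rot: [0.0, 0.97, 0.242, 0.0]
contact_force: [-0.3, 0.7, -0.5]
width: -0.0002
```

Call:
step_arm:
  moves: [0.012,0.006,0,0,1,0.024,0.013,0,0,1,0.036,0.016,0,0,1,0.048,0.019,0,0,1,0.048,0.019,0,0,1]

```text
clock: 5.55
position: [0.5785, -0.1596, 0.1583]
ee_rot: [-0.0, 0.97, 0.242, 0.001]
contact_force: [-0.8, -0.7, -0.3]
width: 0.0001
```

```bash
python3 -c "
from h import *
crop('side','s6',(255,385,150,245))
to((.5893,-.1537,.157),(.599,-.1447,.157),(.606,-.1335,.157),yaw=28)"
```

```text
t 5.6 pos [ 0.578  -0.1595  0.1583] yaw 27.96 F [-0.5  0.6  0.3] w 7.576988751746035e-05 q [-0.39  0.34  1.53  0.    1.27  0.7 ] tilt [ 0.001  0.001 -1.   ]
(0.5893, -0.1537, 0.157) [0.025 0.    0.003]
(0.599, -0.1447, 0.157) [ 0.051 -0.006  0.003]
(0.606, -0.1335, 0.157) [ 0.074 -0.02   0.003]
twist -0.00023348831898811144
```

View pics/s6.png

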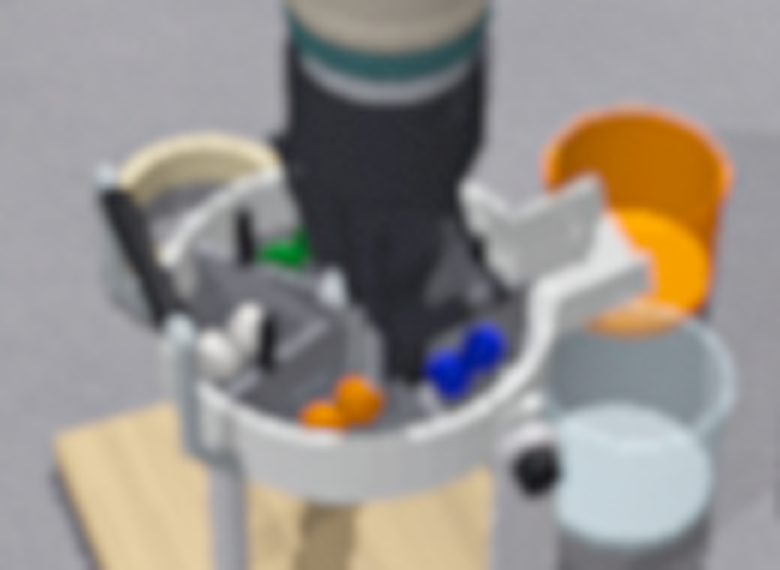

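The drum is turning: blue is now at (450–485,350–375), nearer the spout. I'll continue along the arc.

Call:
step_arm:
  moves: [0.013,0.001,0,0,1,0.026,0,0,0,1,0.039,-0.003,0,0,1,0.051,-0.006,0,0,1,0.051,-0.006,0,0,1]

```text
clock: 6.1
position: [0.5994, -0.1444, 0.1585]
ee_rot: [-0.0, 0.97, 0.242, 0.001]
contact_force: [-0.6, -0.2, -0.7]
width: 0.0001
```

```bash
cat >> h.py <<'E'
def ang():
  c=np.array([.573,-.104])
  for n,box in(('top',(175,232,295,362)),('side',(170,235,275,350))):
    im=get_image(n);f=im['frame'].astype(int);B,G,R=f[...,0],f[...,1],f[...,2]
    for k,q in {'blue':(B>R+50)&(B>G+50),'green':(G>R+25)&(G>B+15),'amber':(R>B+90)}.items():
      w=np.zeros_like(q);w[box[0]:box[1],box[2]:box[3]]=1;v,u=np.nonzero(q&w)
      if len(u): p=ray(im,u.mean()-(2 if n=='side' else 0),v.mean(),.152)[:2];print(n,k,len(u),p.round(3),'rel ang',np.degrees(np.arctan2(*(p-c)[::-1]))-11)
E
python3 -c "
from h import *
ang();to((.599,-.1447,.157),(.606,-.1335,.157),yaw=28)"
```

```text
top blue 40 [ 0.629 -0.098] rel ang -4.6770808676534426
top green 68 [ 0.536 -0.069] rel ang 125.5261298298733
top amber 47 [ 0.586 -0.153] rel ang -85.8904131290635
side blue 35 [ 0.624 -0.107] rel ang -14.523725302636823
side green 64 [ 0.533 -0.062] rel ang 122.03308985264604
side amber 102 [ 0.61  -0.109] rel ang -18.834846469611755
t 6.2 pos [ 0.5988 -0.1448  0.1585] yaw 27.98 F [-0.3  0.1  0.4] w -0.00031637163996508377 q [-0.35  0.37  1.49  0.    1.28  0.73] tilt [ 0.     0.001 -1.   ]
(0.599, -0.1447, 0.157) [0.    0.    0.003]
(0.606, -0.1335, 0.157) [ 0.023 -0.013  0.003]
twist -0.0001292380632238811
```

Call:
step_arm:
  moves: [0.012,-0.006,0,0,1,0.023,-0.013,0,0,1,0.025,-0.016,0,0,1,0.025,-0.016,0,0,1]

```text
clock: 6.6
position: [0.6059, -0.1319, 0.1585]
ee_rot: [-0.0, 0.97, 0.242, 0.0]
contact_force: [0.0, 0.1, -0.3]
width: 0.0
```

Call:
step_arm:
  moves: [-0.03,0.04,0,0,1,-0.03,0.04,-0.08,0,1,-0.1,0.06,-0.16,0,1,-0.2,0.06,-0.2,0,1,-0.3,0.06,-0.22,0,1]

```text
clock: 7.1
position: [0.4949, -0.2266, 0.2689]
ee_rot: [0.001, 0.97, 0.242, 0.002]
contact_force: [0.2, -1.1, 0.4]
width: -0.0002
```

```bash
python3 -c "
from h import *
ang();to(yaw=11)
T=crop('top','t7',(275,385,150,250))"
```

```text
top blue 66 [ 0.626 -0.092] rel ang 1.5633834985924064
top green 66 [ 0.529 -0.079] rel ang 139.47734944477287
top amber 52 [ 0.6   -0.149] rel ang -70.18812136190266
side blue 53 [ 0.621 -0.082] rel ang 13.481037081609067
side green 40 [ 0.529 -0.073] rel ang 133.66816407250857
side amber 100 [ 0.619 -0.105] rel ang -12.565487986244797
t 7.2 pos [ 0.491  -0.228   0.2695] yaw 27.7 F [ 1.1  0.2 -0. ] w 3.373230263349987e-05 q [-0.56  0.19  1.46 -0.    1.48  0.53] tilt [ 0.001 -0.004 -1.   ]
twist 0.09275119159095688
```

View pics/t7.png

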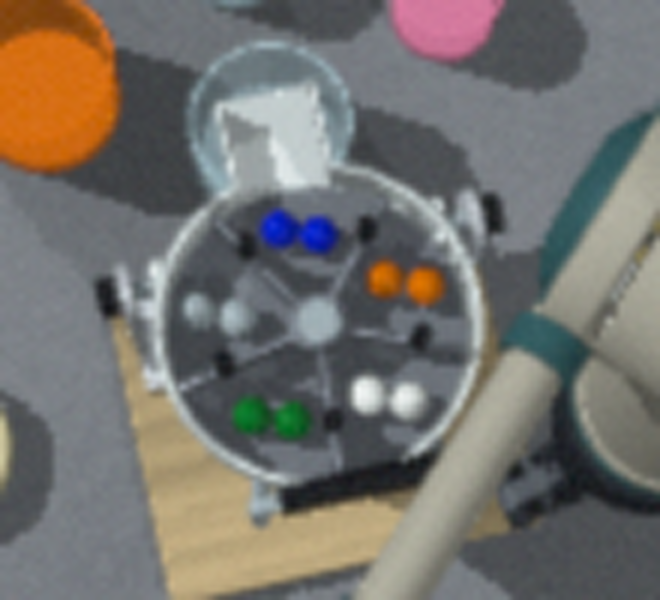

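Top view: both blues are at (278,230) and (318,235), in front of the spout. The pegs flanking the gap are at (247,243) and (367,229), so the drum is well aligned. Next I go behind the push bar.

```bash
python3 -c "
from h import *
to((.44,-.13,.275),yaw=11)"
```

```text
t 7.25 pos [ 0.4932 -0.2267  0.2683] yaw 27.75 F [ 0.7  0.5 -0.1] w 1.1447263571703968e-05 q [-0.56  0.2   1.46  0.    1.48  0.53] tilt [ 0.003 -0.001 -1.   ]
(0.44, -0.13, 0.275) [-0.004 -0.221 -0.014]
twist 0.09305458969450518
```

Call:
step_arm:
  moves: [-0.03,-0.06,-0.014,0.03,1,-0.03,-0.12,-0.014,0.06,1,-0.02,-0.18,-0.014,0.093,1,-0.004,-0.221,-0.014,0.093,1,-0.004,-0.221,-0.014,0.093,1]

```text
clock: 7.75
position: [0.4409, -0.1257, 0.2734]
ee_rot: [-0.001, 0.995, 0.1, 0.0]
contact_force: [0.4, -0.3, 0.2]
width: 0.0002
```

```bash
python3 -c "
from h import *
to((.44,-.13,.181),(.452,-.128,.181),(.4675,-.125,.181),yaw=11)"
```

```text
t 7.75 pos [ 0.4409 -0.1257  0.2734] yaw 11.42 F [ 0.4 -0.3  0.2] w 0.0001555742029373055 q [-0.43  0.06  1.61  0.    1.47  0.94] tilt [ 0.     0.002 -1.   ]
(0.44, -0.13, 0.181) [-0.004  0.009  0.185]
(0.452, -0.128, 0.181) [0.021 0.009 0.185]
(0.4675, -0.125, 0.181) [0.052 0.01  0.185]
twist 0.0023550258868645516
```

Call:
step_arm:
  moves: [-0.004,0.009,0.05,0.002,1,-0.004,0.009,0.1,0.002,1,-0.004,0.009,0.15,0.002,1,-0.004,0.009,0.185,0.002,1,-0.004,0.009,0.185,0.002,1]

```text
clock: 8.25
position: [0.4388, -0.1331, 0.1783]
ee_rot: [-0.002, 0.995, 0.095, -0.002]
contact_force: [0.2, 0.9, -0.1]
width: -0.0001
```

Call:
step_arm:
  moves: [0.014,0,0,0,1,0.028,0,0,0,1,0.04,0,0,0,1,0.05,0,0,0,1,0.056,0,0,0,1]

```text
clock: 8.75
position: [0.4683, -0.1285, 0.1816]
ee_rot: [0.0, 0.996, 0.095, 0.001]
contact_force: [0.8, 0.5, -0.1]
width: 0.0001
```

```bash
python3 -c "
from h import *
im=crop('side','s8',(255,385,130,225))
to()"
```

```text
t 8.8 pos [ 0.4684 -0.1285  0.1814] yaw 10.88 F [ 0.5  0.1 -0. ] w 0.0003641778080438049 q [-0.41  0.16  1.73  0.    1.25  0.97] tilt [ 0.001 -0.    -1.   ]
```

View pics/s8.png

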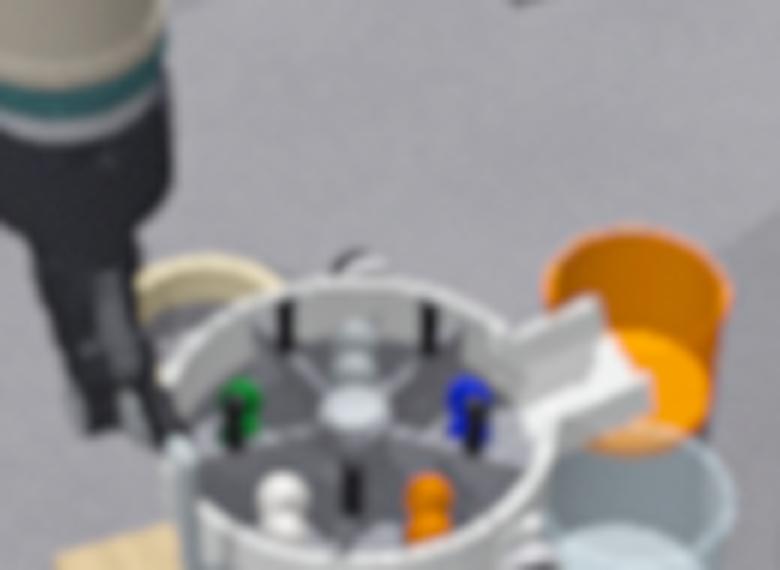

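Side view: the finger is just behind the black bar, with its tip at (95,430), below the bar's mid level. That was the last picture I'll view; from here I use force and colour-mask readings. Now contact, then tip.

Call:
step_arm:
  moves: [0.006,0,0,0,1,0.012,0,0,0,1,0.016,0,-0.002,0,1,0.02,0,-0.004,0,1]

```text
clock: 9.2
position: [0.4701, -0.1277, 0.1823]
ee_rot: [0.001, 0.995, 0.095, -0.007]
contact_force: [-15.3, -4.8, 5.2]
width: 0.0002
```

```bash
cat >> h.py <<'E'
def blue():
  for n in('top','side'):
    im=get_image(n);f=im['frame'].astype(int);B,G,R=f[...,0],f[...,1],f[...,2]
    q=(B>R+50)&(B>G+50);w=np.zeros(q.shape,np.uint8);w[150:260,275:400]=1
    if n=='top': w[:160,310:]=0
    N,L,st,ce=cv2.connectedComponentsWithStats((q&(w>0)).astype(np.uint8))
    print(n,[(int(s[4]),c.round(1).tolist()) for s,c in zip(st[1:],ce[1:]) if s[4]>3])
E
python3 -c "
from h import *
to();blue()
im=get_image('side');print('spout_end level',proj(im,(.573+.128*.98,-.104+.128*.19,.152)))"
```

```text
t 9.2 pos [ 0.4701 -0.1277  0.1823] yaw 10.91 F [-15.3  -4.8   5.2] w 0.00017402973233668147 q [-0.4   0.17  1.71 -0.01  1.27  0.98] tilt [-0.015 -0.003 -1.   ]
top [(23, [320.1, 187.3])]
side [(53, [331.8, 196.6])]
spout_end level [[358.80964418 192.81916181]]
```

15 N with no tip: the finger's friction jams against the bar, which has to rise as it goes forward. I'll follow the arc, moving up with the bar.

Call:
step_arm:
  moves: [0,0,-0.011,0,1,0.003,0,-0.022,0,1,0.008,0,-0.03,0,1,0.014,0,-0.038,0,1,0.02,0,-0.046,0,1]

```text
clock: 9.85
position: [0.4855, -0.1243, 0.2063]
ee_rot: [-0.0, 0.996, 0.095, -0.002]
contact_force: [-5.6, -0.1, 0.2]
width: 0.0001
```

```bash
python3 -c "
from h import *
to();blue()"
```

```text
t 9.85 pos [ 0.4855 -0.1243  0.2063] yaw 10.87 F [-5.6 -0.1  0.2] w 0.00013434053062478927 q [-0.39  0.17  1.65 -0.    1.33  0.99] tilt [-0.003  0.001 -1.   ]
top [(18, [318.6, 179.9])]
side [(61, [343.8, 196.4])]
```

Call:
step_arm:
  moves: [0.01,0,-0.011,0,1,0.022,0,-0.022,0,1,0.034,0,-0.032,0,1,0.046,0,-0.042,0,1,0.06,0,-0.05,0,1]

```text
clock: 10.45
position: [0.5149, -0.1187, 0.2322]
ee_rot: [-0.0, 0.996, 0.095, -0.001]
contact_force: [-6.7, -0.1, 3.7]
width: 0.0002
```

Call:
step_arm:
  moves: [0.013,0,-0.008,0,1,0.026,0,-0.016,0,1,0.038,0,-0.022,0,1,0.046,0,-0.026,0,1,0.046,0,-0.026,0,1]

```text
clock: 10.95
position: [0.54, -0.1146, 0.2446]
ee_rot: [0.0, 0.995, 0.095, 0.001]
contact_force: [-3.5, -0.1, 0.8]
width: 0.0002
```

```bash
python3 -c "
from h import *
to();blue()"
```

```text
t 10.95 pos [ 0.54   -0.1146  0.2446] yaw 10.88 F [-3.5 -0.1  0.8] w 0.00020423975009888973 q [-0.34  0.22  1.49  0.    1.43  1.05] tilt [ 0.002 -0.    -1.   ]
top []
side [(24, [365.9, 219.7])]
```

Call:
step_arm:
  moves: [0,0,0,0,1,0,0,0,0,1,0,0,0,0,1,0,0,0,0,1,0,0,0,0,1]

```text
clock: 11.55
position: [0.5388, -0.1149, 0.2441]
ee_rot: [0.0, 0.996, 0.094, -0.0]
contact_force: [-3.1, -0.9, 1.8]
width: 0.0001
```

Call:
step_arm:
  moves: [0,0,0,0,1,0,0,0,0,1,0,0,0,0,1,0,0,0,0,1,0,0,0,0,1]

```text
clock: 12.05
position: [0.539, -0.1148, 0.2441]
ee_rot: [0.0, 0.996, 0.095, 0.0]
contact_force: [-3.3, -0.7, 0.4]
width: 0.0
```

Call:
step_arm:
  moves: [0,0,0,0,1,0,0,0,0,1,0,0,0,0,1,0,0,0,0,1,0,0,0,0,1]

```text
clock: 12.55
position: [0.539, -0.1148, 0.2441]
ee_rot: [0.0, 0.996, 0.095, 0.0]
contact_force: [-3.1, -0.9, 1.4]
width: -0.0001
```

```bash
python3 -c "
from h import *
to();blue()
for n in('side','top'):
  im=get_image(n);print(n,proj(im,[(.707,-.079,.015),(.707,-.079,.075)]))
  f=im['frame'].astype(int);m=((f[...,0]>f[...,2]+25)&(f[...,0]>f[...,1]+20)).astype(np.uint8)
  N,L,s,c=cv2.connectedComponentsWithStats(m);print([(int(a[4]),a[:4].tolist(),b.round().tolist()) for a,b in zip(s[1:],c[1:]) if a[4]>5 and 270<b[0]<410 and b[1]>140])
"
```

```text
t 12.55 pos [ 0.539  -0.1148  0.2441] yaw 10.85 F [-3.1 -0.9  1.4] w -8.015020942237814e-05 q [-0.34  0.22  1.49 -0.    1.43  1.05] tilt [ 0. -0. -1.]
top []
side [(24, [365.9, 219.7])]
side [[358.13518644 226.44792391]
 [359.72967821 212.16434554]]
[(70, [363, 216, 10, 12], [367.0, 222.0])]
top [[320.26093519 174.24895899]
 [320.19605643 169.65363349]]
[]
```

```bash
python3 -c "
from h import *
f=get_image('side')['frame'].astype(int);d=f[...,0]-f[...,2]
for r in range(212,232): print(r,' '.join('%4d'%x for x in d[r,356:380]))
m=(d>40)&(f[...,0]>f[...,1]+40);v,u=np.nonzero(m[150:230,270:355]);print(len(u))
"
```

```text
212    2    7   12   15   17   18   16   16   17   17   17   16   17   17   17   16   15   16   15   16   16   11    7    4
213    6   11   15   15   16   16   16   15   17   17   17   16   16   16   17   16   16   16   16   16   17   12    7    3
214   10   14   17   15   17   17   16   16   15   16   17   16   16   16   17   17   16   16   16   17   16   13    7    5
215   14   16   17   16   16   17   16   16   17   18   18   16   16   16   16   17   15   16   16   16   16   13    7    4
216   17   16   17   17   17   16   16   20   26   33   31   24   18   17   16   16   15   16   17   17   16   11    6    4
217   17   17   17   18   18   18   18   29   50   70   66   48   34   23   17   15   15   17   18   18   15   10    6    4
218   17   17   17   18   17   18   21   38   77  118  115   91   61   34   20   16   17   18   19   18   14    8    5    5
219   17   17   17   16   17   18   23   44   92  146  159  135   88   44   21   16   18   20   19   15   10    6    4    5
220   17   17   17   17   17   18   25   49   96  147  155  140   96   50   23   17   18   20   19   13    8
[... 681 characters left out ...]
 19   20   27   44   61   67   67   60   43   25   13    7    5    4    5    4
227   20   19   19   20   19   20   19   18   19   20   24   34   46   53   51   43   33   21   12    6    4    5    5    4
228   21   21   20   19   20   20   19   18   19   19   21   24   29   33   32   28   24   18   11    7    4    5    5    5
229   21   22   20   20   20   20   19   19   19   20   20   21   22   24   23   22   21   17   10    5    5    4    5    5
230   21   22   21   20   21   21   21   20   20   21   20   21   21   21   20   21   20   17   10    5    5    5    5    4
231   22   22   21   21   21   21   21   21   21   21   21   21   21   21   21   21   21   16    8    5    6    4    4    4
0
```

Both blue marbles are in the jar: two blue peaks in the side view at (365,219) and (370,225), and no blue left in the bowl. Now I ease the bowl back along the same arc.

Call:
step_arm:
  moves: [-0.008,0,0.004,0,1,-0.016,0,0.008,0,1,-0.024,0,0.012,0,1,-0.032,0,0.016,0,1,-0.039,0,0.021,0,1]

```text
clock: 13.3
position: [0.5193, -0.1186, 0.2333]
ee_rot: [0.0, 0.996, 0.094, -0.0]
contact_force: [-2.9, -1.4, 0.7]
width: -0.0
```

Call:
step_arm:
  moves: [-0.007,0,0.005,0,1,-0.015,0,0.01,0,1,-0.022,0,0.015,0,1,-0.03,0,0.021,0,1,-0.037,0,0.026,0,1]

```text
clock: 13.8
position: [0.5011, -0.1218, 0.2203]
ee_rot: [-0.0, 0.996, 0.095, -0.0]
contact_force: [-1.8, -0.2, -0.9]
width: -0.0
```

Call:
step_arm:
  moves: [-0.007,0,0.006,0,1,-0.014,0,0.012,0,1,-0.02,0,0.018,0,1,-0.026,0,0.025,0,1,-0.032,0,0.031,0,1]

```text
clock: 14.3
position: [0.4856, -0.125, 0.2048]
ee_rot: [0.0, 0.996, 0.095, -0.0]
contact_force: [-1.8, -0.4, -0.4]
width: -0.0001
```

```bash
python3 -c "
from h import *
to((.470+.0064*.98,-.1277+.001,.192),(.470,-.1277,.182))"
```

```text
t 14.3 pos [ 0.4856 -0.125   0.2048] yaw 10.85 F [-1.8 -0.4 -0.4] w -5.364203906848047e-05 q [-0.39  0.17  1.66 -0.    1.32  0.99] tilt [-0. -0. -1.]
(0.476272, -0.1267, 0.192) [-0.019 -0.     0.026]
(0.47, -0.1277, 0.182) [-0.032 -0.001  0.046]
```

Call:
step_arm:
  moves: [-0.004,0,0.005,0,1,-0.008,0,0.01,0,1,-0.012,0,0.015,0,1,-0.016,0,0.021,0,1,-0.019,0,0.026,0,1]

```text
clock: 14.8
position: [0.4763, -0.127, 0.1919]
ee_rot: [0.0, 0.996, 0.095, -0.0]
contact_force: [-2.8, -2.6, -0.9]
width: -0.0
```

Call:
step_arm:
  moves: [-0.003,0,0.004,0,1,-0.006,0,0.008,0,1,-0.009,0,0.012,0,1,-0.012,0,0.016,0,1,-0.015,0,0.02,0,1]

```text
clock: 15.3
position: [0.4697, -0.1279, 0.1822]
ee_rot: [-0.0, 0.996, 0.094, 0.001]
contact_force: [-0.4, -0.4, -0.8]
width: -0.0005
```

Call:
step_arm:
  moves: [-0.002,0,0,0,1,-0.004,0,0,0,1,-0.006,0,0,0,1,-0.008,0,0,0,1,-0.01,0,0,0,1]

```text
clock: 15.8
position: [0.4645, -0.1291, 0.1823]
ee_rot: [0.0, 0.996, 0.095, 0.0]
contact_force: [-0.4, 0.3, 0.0]
width: -0.0001
```

Call:
step_arm:
  moves: [-0.01,0,0,0,1,-0.03,0,0,0,1,-0.06,0,0,0,1,-0.1,0,0,0,1,-0.1,0,-0.08,0,1]

```text
clock: 16.3
position: [0.4055, -0.1353, 0.2163]
ee_rot: [-0.005, 0.996, 0.094, -0.009]
contact_force: [1.0, -0.3, 0.0]
width: 0.0002
```

Call:
step_arm:
  moves: [0,0.05,-0.1,0,1,0,0.12,-0.15,0,1,0,0.2,-0.15,0,1,0,0.3,-0.15,0,1,0,0.3,-0.15,0,1]

```text
clock: 16.8
position: [0.4431, -0.2915, 0.2964]
ee_rot: [0.002, 0.996, 0.092, -0.0]
contact_force: [-0.5, 0.9, -0.2]
width: -0.0001
```

```bash
python3 -c "
from h import *
to();ang();blue()
a=cv2.imread('pics/t7.png');f=crop('top','t9',(275,385,150,250));b=cv2.imread('pics/t9.png')
# bar check: dark grip pixels, before/after, left half ; jar/bowl difference
for n,i in(('before',cv2.imread('pics/top0.png')),('now',f['frame'])):
  s=i[222:238,318:356].astype(int).sum(2);v,u=np.nonzero(s<110);print(n,'grip',len(u),u.mean()+318,v.mean()+222)
  g=i[155:185,305:335].astype(int);m=(g.min(2)>190);v,u=np.nonzero(m);print(' spout white',len(u),u.mean()+305,v.mean()+155)
  w=i[185:232,300:356].astype(int);m=(w.min(2)>170);N,L,st,c=cv2.connectedComponentsWithStats(m.astype(np.uint8));print(' white',[(int(x[4]),(y+[300,185]).round(1).tolist()) for x,y in zip(st[1:],c[1:]) if x[4]>4])
d=np.abs(f['frame'].astype(int)-cv2.imread('pics/top0.png')).sum(2)>90
N,L,st,c=cv2.connectedComponentsWithStats(d.astype(np.uint8));print([(int(x[4]),y.round().tolist()) for x,y in zip(st[1:],c[1:]) if x[4]>8 and y[1]<260])
S=get_image('side');d=S['frame'].astype(int);d=d[...,0]-d[...,2];print(d[219,362:372],d[225,364:376])
"
```

```text
t 16.8 pos [ 0.4431 -0.2915  0.2964] yaw 10.56 F [-0.5  0.9 -0.2] w -0.00011538739195710773 q [-0.71  0.17  1.43 -0.    1.54  0.68] tilt [-0.    -0.003 -1.   ]
top green 63 [ 0.55  -0.079] rel ang 121.02522015671568
top amber 49 [ 0.613 -0.147] rel ang -57.54472722012083
side green 66 [ 0.544 -0.073] rel ang 122.02741358941779
side amber 87 [ 0.63  -0.099] rel ang -5.605671136785091
top []
side [(22, [365.9, 219.9])]
before grip 87 335.8390804597701 229.8735632183908
 spout white 156 322.1666666666667 171.53846153846155
 white [(32, [351.8, 195.5]), (13, [300.6, 197.1]), (13, [302.3, 214.5]), (5, [351.2, 216.0]), (12, [319.5, 217.0]), (22, [320.8, 222.3]), (7, [314.4, 226.7])]
now grip 71 336.3943661971831 229.5211267605634
 spout white 136 322.4117647058824 172.48529411764707
 white [(33, [302.3, 194.9]), (5, [353.6, 185.8]), (8, [349.1, 188.9]), (19, [353.4, 199.6]), (20, [302.0, 212.8]), (19, [339.6, 210.2]), (6, [333.5, 210.0]), (10, [351.7, 214.6]), (7, [346.3, 222.4]), (6, [314.5, 226.8])]
[(13, [320.0, 164.0]), (11, [314.0, 166.0]), (17, [322.0, 185.0]), (41, [329.0, 190.0]), (452, [417.0, 205.0]), (15, [323.0, 192.0]), (130, [343.0, 196.0]), (143, [312.0, 201.0]), (86, [444.0, 200.0]), (138, [339.0, 214.0]), (3225, [448.0, 249.0]), (141, [321.0, 218.0]), (830, [387.0, 251.0])]
[ 23  42  83 129 143 125  85  44  22  17] [19 22 29 46 59 64 68 65 49 29 13  9]
```

Call:
step_arm:
  moves: [0,0.1,-0.05,0,1,0,0.2,-0.1,0,1,0,0.3,-0.1,0,1,0,0.35,-0.1,0,1,0,0.35,-0.1,0,1]

```text
clock: 17.6
position: [0.4768, -0.4613, 0.3453]
ee_rot: [0.0, 0.996, 0.093, -0.001]
contact_force: [-0.5, 0.8, -0.0]
width: 0.0001
```

```bash
python3 -c "
from h import *
U=lambda i:cv2.resize(i,None,fx=8,fy=8,interpolation=cv2.INTER_CUBIC)
def sh(a,b,box,m=6):
  x0,x1,y0,y1=box;t=U(a[y0:y1,x0:x1]);s=U(b[y0-m:y1+m,x0-m:x1+m]);r=cv2.matchTemplate(s,t,cv2.TM_CCOEFF_NORMED);_,v,_,l=cv2.minMaxLoc(r);return round(v,3),(l[0]/8-m,l[1]/8-m)
T=get_image('top')['frame'];S=get_image('side')['frame'];cv2.imwrite('pics/tf.png',T);cv2.imwrite('pics/sf.png',S)
t0=cv2.imread('pics/top0.png');s0=cv2.imread('pics/side0.png')
print('top bar',sh(t0,T,(314,356,224,238)),'knob L',sh(t0,T,(289,302,193,215)),'spout',sh(t0,T,(308,332,160,180)),'jar cup ref',sh(t0,T,(265,297,148,182)),'tape',sh(t0,T,(245,282,208,242)),'tube',sh(t0,T,(374,394,168,208)))
print('side bar',sh(s0,S,(270,288,176,206)),'spout',sh(s0,S,(338,366,178,206)),'jar',sh(s0,S,(345,380,205,242)),'knob',sh(s0,S,(335,352,222,240)),'tube',sh(s0,S,(330,384,284,306)),'brush',sh(s0,S,(225,325,350,394)))
to()
"
```

```text
top bar (0.959, (0.0, 0.0)) knob L (0.984, (0.0, 0.0)) spout (0.945, (0.0, 0.375)) jar cup ref (0.995, (0.0, 0.0)) tape (0.986, (0.0, 0.0)) tube (0.997, (0.0, 0.0))
side bar (0.138, (-4.875, -3.75)) spout (0.983, (-0.125, -0.125)) jar (0.875, (-0.5, 0.5)) knob (0.993, (0.125, 0.0)) tube (0.997, (0.0, 0.0)) brush (0.997, (0.0, 0.0))
t 17.7 pos [ 0.4764 -0.4569  0.3465] yaw 10.87 F [ 0.3 -0.4  0.1] w 0.00010853655369599595 q [-0.87  0.38  1.02  0.    1.75  0.51] tilt [-0.001  0.002 -1.   ]
```

```bash
python3 -c "
from h import *
print(job.sign_off())"
```

```text
the job is handed in; nothing more can be done
None
```

The job is done and handed in at about 17.7 s: both blue marbles are in the jar, and the bowl is back level on its post with the arm clear. I turned the drum about 73° with one peg, tipped the bowl to about 0.64 rad, and held it there for about 1.5 s. I then eased it back along the same arc.

**Last checks**
- **Blue marbles:** The side view shows two separate blue spots inside the jar and no blue left in the bowl.
- **Bowl:** In the top view the push bar shows no shift from its starting place. The spout moved at most 0.4 px in either view.
- **Tape, tube and brush:** No shift in the images.
- **Jar:** It matched its starting picture to within about 0.5 px. The match is weaker (0.875), which I put down to the marbles now inside it.
- **Other marbles:** Green and amber were found in the bowl. White was only roughly located, and steel was not separately re-checked after tipping.

**Failed or disagreed**
- **First drum push:** It passed over the pegs, because the fingertips stood about 40 mm higher in the images than the stated tool geometry gives. I corrected this from the side view.
- **First push on the bar:** It jammed at about 15 N without tipping the bowl. Moving up along the arc freed it.
- **Side-view check of the bar:** It gave no match (0.14), probably because the arm blocked the view. The level check therefore rests on the top view and the spout in both views.

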